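# Fold down the row of screw caps on the cover

### The arm

A 6-joint arm with a two-finger parallel gripper is mounted at the origin on the work surface. World frame = base frame: x ahead of the robot, y to its left, z up, the work surface at z = 0. Lengths are in m, angles in rad, forces in N, time in s.
With the tool pointing down it reaches from about 0.35 to 0.85 m from the base axis. Payload 8.1 kg.
Tool frame: the origin (TCP) lies at the very end of the fingers, on their centre line; the grasp point (between the pads) lies 19 mm behind it (pinch_z is the distance from the TCP to the grasp point, in m); z points along the fingers, y is the line along which they close (so a half turn about z gives the same grasp; the last joint's range is limited). The gripper opens to 85 mm and grips with 20 to 120 N. Pads are 22 mm wide; open, the fingers measure 114 mm over their backs; the gripper's body (76 mm by 85 mm) begins 54 mm behind the grasp point. The pads swing forward as they close: fully open they stand 13 mm farther back than shut.
Start: joints at [-1.281, 0.13, 1.488, -0, 1.523, -0.085], TCP at [0.22, -0.558, 0.231] pointing down, gripper open.
Joint ranges: [-2.96, 2.96], [-0.89, 2.26], [0.02, 2.5], [-1.34, 4.48], [0, 2.73], [-2.66, 2.66]. Speed limits (rad/s): [2.39, 2.39, 2.79, 3.14, 3.14, 3.14].

### API

Orientations are given as a 3x3 rotation matrix whose columns are the frame's x, y, z axes.
In Python, from station import get_obs, get_image, finish_job, boxes_of, pinch_z gives the robot as it stands.
- The arm moves only by the shell command python3 -m jog 'ROWS' [FORCE]. ROWS is JSON, a list of rows, each a list of 3 entries, a list of its own where there are three numbers: the turn, a rotation vector about the tool's x, y, z in rad, then the shift along the tool's x, y, z in mm, then the finger opening in mm, from 0 to 85.4. In form: [[[rx, ry, rz], [x, y, z], gripper], ...]. A call has 1 to 12 rows; each row shifts and turns the commanded pose from where the row before left it, along the tool's axes as they then stand; what a row does not reach is not made up. A row lasts 1/12 s, in which the tool goes at most 41.7 mm and 7.16 degrees, less where a joint would pass 70% of its speed; a pose out of reach is approached as far as the arm can. A call with a gripper value outside its range is refused whole. The fingers move at their own pace and stop on an object; FORCE is the grip in N (left out, the last holds). Time passes only in rows, so rows that do not move let the fingers close. It gives the time, the measured TCP pose, the force, the opening and the grip force at its end, in the units of the state.
- get_obs(): the state, without advancing time (a new reading comes with each control period).
- get_image(name): name is "scene" or "top" or "wrist"; returns a dict with "color" (480x640x3 uint8, red, green, blue), "camera_matrix" (3x3 intrinsics, pixels), "R" (3x3) and "t" (3): a world point X has camera coordinates R X + t; the wrist camera has in their place "T_tool_cam" (4x4, takes a point from camera to tool coordinates, whose origin is the TCP and whose axes are the flange's). Camera axes: x right, y down, z forward; pixel columns grow to the right and rows downward; lengths in m; the calibration is good to about 2 mm. The wrist camera is an equidistant fisheye: a pixel r from the principal point sees the ray r / f radians off the axis. A picture is of the moment at which its call begins: read the wrist's pose just before it. There is no depth.
- finish_job(): hands the job in; it is judged then, once.
Trained networks look in a picture, given as the dict that the camera call returned (one of the last four; its "shot" number tells which), for a name from the list of things; names that differ only in an ending like _2 or _b are one class to them, and where a whole thing is asked for, a point or a joint stands for the part that bears it (a point fixed in the world has none). Each returns a list of dicts, best first, with "p" (0 to 1); they miss things now and then, are a little off and sometimes report something else, mostly with a low value. They report only what shows in the picture. A call takes as long as a camera call.
- boxes_of(picture, query): "box" ([left, top, right, bottom] in pixels, round what is visible of it).
The state is a dict: "clock": time; "joints": joint angles; "qd": joint speeds; "joint_torque": joint torques, N m; "ee_pos": TCP position; "orientation": TCP orientation; "force": force on the tool from outside, world axes, zero at the start; "wrist_torque": the same for the moment, N m; "opening": finger opening in m; "finger_force": force on a finger pad.
Only numpy, scipy, OpenCV 4.12 (cv2) and the standard library are available. Lean on these libraries where they do the work, as an engineer would, in place of code of your own. Each camera call takes 0.05 s, during which the arm holds its last target. There are 200 camera calls.

### The job

The screws are driven, so shut the five orange screw caps: start at the yellow dot and run a fingertip along the curved row to the blue dot, gently tipping each cap over in turn so that it lies flat on its screw. From the first cap to the last keep the fingers low and over the row, then move the hand clear. Do not grip, lift or shift the cover, and leave the things on it and around it where they are.

Things in the scene. Friction and masses are not known exactly. Their poses are not given: they have to be found in the camera images.
- jig: fixed round grey jig, 340 mm across, 18 mm thick, with aluminium locating blocks standing 12 mm above it round the cover. Origin: centre of its underside
- cover: round black lamp-housing cover, 270 mm across, 20 mm thick, 0.8 kg, loose but keyed in the jig. Origin: centre of its underside, z up. Five orange hinged screw caps stand on its upper face (deck) along an arc of radius 105 mm about its centre, at -56, -28, 0, 28, 56 degrees from its x axis towards its y axis. A yellow dot lies on the arc 17 degrees before the first, a blue one 36 past the fifth
- deck (a point): centre of the cover's upper face (deck), 20 mm above its underside; low moulded ribs stand under 2 mm above it
- hinge1 (a point): middle of the hinge axis of the first cap counted from the yellow dot: on the row's 105 mm arc, 6 mm above the deck. The point keeps the cover's axes; the hinge axis is level and points radially out from the cover's centre
- cap1 (a joint): first cap, an orange metal plate 20 mm wide, 4 mm thick, reaching 36 mm from its hinge: 0 = upright (stop), 1.57 = flat over its screw (stop), its upper side 8 mm above the deck. Folds along the arc, away from the yellow dot, towards the blue dot. Light friction (0.003 N m) holds it while near upright; leaned past about 45 degrees it drops shut by its own weight
- hinge2 (a point): middle of the hinge axis of the second cap counted from the yellow dot: on the row's 105 mm arc, 6 mm above the deck. The point keeps the cover's axes; the hinge axis is level and points radially out from the cover's centre
- cap2 (a joint): second cap, an orange metal plate 20 mm wide, 4 mm thick, reaching 36 mm from its hinge: 0 = upright (stop), 1.57 = flat over its screw (stop), its upper side 8 mm above the deck. Folds along the arc, away from the yellow dot, towards the blue dot. Light friction (0.003 N m) holds it while near upright; leaned past about 45 degrees it drops shut by its own weight
- hinge3 (a point): middle of the hinge axis of the third cap counted from the yellow dot: on the row's 105 mm arc, 6 mm above the deck. The point keeps the cover's axes; the hinge axis is level and points radially out from the cover's centre
- cap3 (a joint): third cap, an orange metal plate 20 mm wide, 4 mm thick, reaching 36 mm from its hinge: 0 = upright (stop), 1.57 = flat over its screw (stop), its upper side 8 mm above the deck. Folds along the arc, away from the yellow dot, towards the blue dot. Light friction (0.003 N m) holds it while near upright; leaned past about 45 degrees it drops shut by its own weight
- hinge4 (a point): middle of the hinge axis of the fourth cap counted from the yellow dot: on the row's 105 mm arc, 6 mm above the deck. The point keeps the cover's axes; the hinge axis is level and points radially out from the cover's centre
- cap4 (a joint): fourth cap, an orange metal plate 20 mm wide, 4 mm thick, reaching 36 mm from its hinge: 0 = upright (stop), 1.57 = flat over its screw (stop), its upper side 8 mm above the deck. Folds along the arc, away from the yellow dot, towards the blue dot. Light friction (0.003 N m) holds it while near upright; leaned past about 45 degrees it drops shut by its own weight
- hinge5 (a point): middle of the hinge axis of the fifth cap counted from the yellow dot: on the row's 105 mm arc, 6 mm above the deck. The point keeps the cover's axes; the hinge axis is level and points radially out from the cover's centre
- cap5 (a joint): fifth cap, an orange metal plate 20 mm wide, 4 mm thick, reaching 36 mm from its hinge: 0 = upright (stop), 1.57 = flat over its screw (stop), its upper side 8 mm above the deck. Folds along the arc, away from the yellow dot, towards the blue dot. Light friction (0.003 N m) holds it while near upright; leaned past about 45 degrees it drops shut by its own weight
- gauge: brass knob-shaped gauge, 36 mm across its foot, 44 mm high, standing loose on the middle of the cover; origin under its foot; a bystander, to be left alone
- socket: steel cylinder 22 mm across, 30 mm high, standing loose on the cover about 85 mm from its centre, on the side away from the caps; origin under its foot; a bystander, to be left alone
- driver: loose screwdriver with yellow handle lying on the table; a bystander, to be left alone
- dish: loose steel bowl, 90 mm across, 30 mm high; a bystander, to be left alone
- glue: loose small red bottle, 40 mm across, 100 mm high, standing; a bystander, to be left alone
- tape: loose yellow ring (tape roll), 90 mm across, 24 mm high, lying flat; a bystander, to be left alone

How it is judged:
On the way, in this order (a step that is already met when the one before it is completed fails the run):
1. the first cap from the yellow dot is folded flat (value of joint cap1 above 1.4 rad), for 0.05 s.
2. the second cap from the yellow dot is folded flat (value of joint cap2 above 1.4 rad), for 0.05 s.
3. the third cap from the yellow dot is folded flat (value of joint cap3 above 1.4 rad), for 0.05 s.
4. the fourth cap from the yellow dot is folded flat (value of joint cap4 above 1.4 rad), for 0.05 s.
5. the fifth cap from the yellow dot is folded flat (value of joint cap5 above 1.4 rad), for 0.05 s.
At the end, for the whole second after the job is handed in: all five caps are folded to within 10 degrees of flat (joint above 1.40), the cover lies at rest within 8 mm of where it was and level, and each bystander is within 15 mm of where it was (value of joint each of cap1, cap2, cap3, cap4, cap5 above 1.4 rad and distance of cover from where it was at the start of the episode below 0.008 m and angle between cover's own z axis and vertical below 0.05 rad and linear speed of cover below 0.02 m/s and distance of each of gauge, socket, driver, dish, glue, tape from where it was at the start of the episode below 0.015 m); the robot touches nothing.
It fails at once if the cover or a cap is pushed harder than 25 N (contact force between the fingers and cover above 25 N).
It fails at once if the cover is lifted or shifted by more than 10 mm or tipped (distance of cover from where it was at the start of the episode above 0.01 m or angle between cover's own z axis and vertical above 0.08 rad).
It fails at once if between shutting the first cap and the last, the hand leaves the row (grasp point more than 80 mm above the deck, or more than 30 mm off the arc sideways) (value of joint cap1 above 1.4 rad and not (value of joint cap5 above 1.4 rad) and (z of the grasp point in the frame of deck above 0.08 m or horizontal distance between the grasp point and deck below 0.075 m or horizontal distance between the grasp point and deck above 0.135 m)).
It fails at once if a bystander is shifted, knocked over or lifted (distance of any of gauge, socket, driver, dish, glue, tape from where it was at the start of the episode above 0.02 m).
It also fails if it takes over 48 s, if anything falls off the work surface, if the arm or the gripper's body presses on something with over 40 N, if the wrist force passes 120 N, or if a joint passes its speed limit or range.

## Working session

There is one attempt and no reset: what is moved stays moved. The work goes in short steps, Python scripts to look and compute and a shell command to move; the robot and the scene stay as the last step left them, time stands still between calls to the robot, and variables do not carry over. Pictures are saved under pics/ and viewed, at most 10 in all, crops included, and the job is handed in when it is done.

```bash
mkdir -p pics; ls
python3 - <<'E'
from station import *
import cv2
o=get_obs();print(o['clock'],o['ee_pos'],o['orientation'],o['opening'],pinch_z)
for n in("top","scene"):
    p=get_image(n);cv2.imwrite(f"pics/{n}0.png",p["color"][:,:,::-1])
    print(n,p["camera_matrix"].tolist(),p["R"].tolist(),p["t"].tolist())
    for q in("cover","gauge","socket","cap1","jig"):
        print(q,[(([round(v) for v in b["box"]]),round(b["p"],2)) for b in boxes_of(p,q)[:6]])
E
```

```text
pics
0.0 [ 0.21951931 -0.55779622  0.2302267 ] [[ 9.30566639e-01  3.66122141e-01 -5.55373379e-04]
 [ 3.66122535e-01 -9.30564907e-01  1.80118154e-03]
 [ 1.42641467e-04 -1.87945416e-03 -9.99998224e-01]] 0.08532784232613151 0.0187
top [[570.2807745950719, 0.0, 320.14152958371193], [0.0, 570.2807745950719, 243.20878102440054], [0.0, 0.0, 1.0]] [[0.003055016239133308, -0.9999768666494716, 0.006077256098244459], [-0.9890495967439443, -0.003918239910578134, -0.1475314968969124], [0.14755189614647163, -0.005559996574474677, -0.9890386869994886]] [-0.0070162782911473995, 0.5661096860272654, 1.1095288624625477]
cover [([115, 258, 159, 346], 0.74), ([230, 179, 365, 318], 0.67), ([122, 186, 169, 225], 0.63)]
gauge [([285, 237, 303, 255], 0.55)]
socket [([482, 185, 529, 225], 0.52), ([230, 181, 364, 316], 0.19)]
cap1 [([325, 203, 342, 218], 0.6), ([281, 185, 293, 197], 0.57), ([343, 227, 350, 237], 0.55), ([261, 195, 273, 201], 0.38)]
jig [([212, 168, 376, 327], 0.66)]
scene [[458.47693709444457, 0.0, 324.7653294079819], [0.0, 458.47693709444457, 239.15278795848434], [0.0, 0.0, 1.0]] [[0.7475744396360874, 0.664156242985025, -0.00537978687369972], [0.5529435316061359, -0.6268398244914113, -0.5489310387348407], [-0.36794824100371015, 0.407392095327822, -0.8358503290701527]] [-0.43489707211908707, -0.25812832722747997, 1.1208691711071792]
cover [([268, 186, 408, 309], 0.69), ([305, 270, 312, 285], 0.66)]
gauge [([161, 426, 220, 479], 0.57), ([325, 229, 346, 244], 0.54), ([384, 235, 395, 250], 0.34)]
socket [([304, 205, 319, 220], 0.63)]
cap1 [([330, 275, 340, 292], 0.57), ([305, 268, 312, 282], 0.5), ([384, 232, 399, 252], 0.47), ([375, 254, 393, 276], 0.45), ([358, 269, 370, 289], 0.42)]
jig [([249, 184, 420, 330], 0.59), ([350, 124, 430, 144], 0.18)]
```

View pics/top0.png

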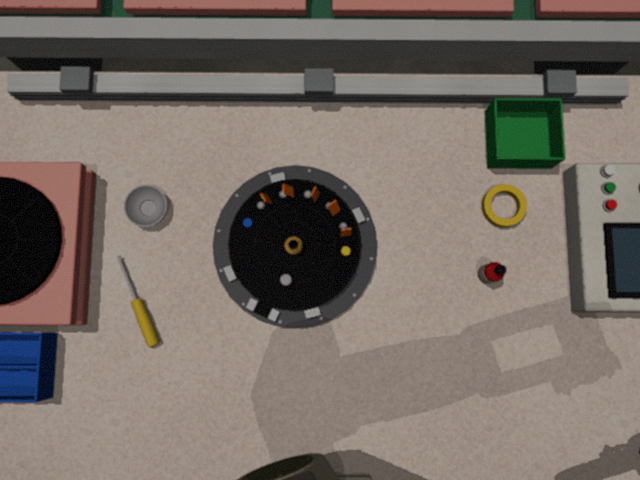

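View pics/scene0.png

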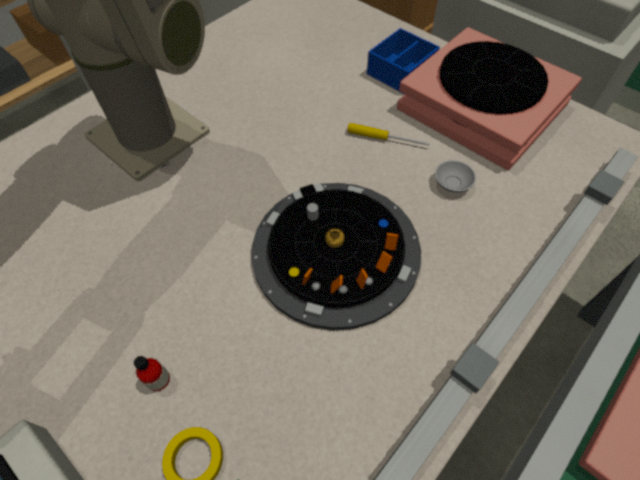

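The top view shows the yellow dot at (346,251) and the blue one at (248,223). The five orange caps arch over the far side, the gauge is at (293,245) and the socket at (286,280). I'll fit the cover pose from the colour blobs in both views.

```bash
cat > fit.py <<'E'
from station import *
import cv2,numpy as np
from scipy.optimize import least_squares
ANG=np.radians([-56,-28,0,28,56]); 
def blobs(img,lo,hi,roi,amin=8):
    h=cv2.cvtColor(img,cv2.COLOR_RGB2HSV);m=cv2.inRange(h,lo,hi)
    k=np.zeros_like(m);l,t,r,b=roi;k[t:b,l:r]=m[t:b,l:r]
    n,_,s,c=cv2.connectedComponentsWithStats(k)
    return [(c[i],s[i,4]) for i in range(1,n) if s[i,4]>=amin]
def proj(p,X): 
    c=X@p["R"].T+p["t"];u=c@p["camera_matrix"].T;return u[:,:2]/u[:,2:]
def model(x,a,r=.105,h=0): 
    a=np.atleast_1d(a)+x[3];return np.c_[x[0]+r*np.cos(a),x[1]+r*np.sin(a),np.full(a.shape,x[2]+h)]
E
python3 - <<'E'
from fit import *
D=[]
for n,roi in(("top",(212,165,378,328)),("scene",(249,180,422,330))):
    p=get_image(n);im=p["color"]
    Y=blobs(im,(24,150,120),(34,255,255),roi);B=blobs(im,(105,120,80),(125,255,255),roi);O=blobs(im,(5,150,60),(15,255,255),roi)
    for q,z in(("Y",Y),("B",B),("O",O)): print(n,q,[(c.round(1).tolist(),int(a)) for c,a in z])
    D.append((p,max(Y,key=lambda v:v[1])[0],max(B,key=lambda v:v[1])[0],np.array([c for c,a in O])))
def res(x,full=True):
    r=[]
    for p,y,b,O in D:
        r+=list(proj(p,model(x,np.radians(-73)))[0]-y)+list(proj(p,model(x,np.radians(92)))[0]-b)
        for c in proj(p,model(x,ANG,h=.024)): 
            d=O-c;r+=list(.5*d[np.argmin((d**2).sum(1))])
    return np.array(r)
s=least_squares(res,[.47,.05,.038,0],loss="soft_l1");x=s.x
print(x,np.degrees(x[3]));print(res(x).round(1))
print(model(x,ANG).round(4).tolist(),model(x,np.radians([-73,92])).round(4).tolist())
E
```

```text
top Y [([345.4, 250.5], 55)]
top B [([247.0, 222.1], 68)]
top O [([287.5, 189.5], 108), ([314.4, 192.7], 75), ([264.4, 197.4], 56), ([333.8, 207.0], 123), ([345.8, 231.3], 76)]
scene Y [([293.6, 271.5], 62)]
scene B [([383.0, 222.8], 58)]
scene O [([391.0, 240.7], 190), ([383.6, 261.5], 218), ([306.7, 275.3], 57), ([361.7, 277.6], 132), ([336.5, 283.5], 129)]
[ 0.56853388  0.04901298  0.04021332 -0.42379694] -24.28177606417022
[-0.5 -1.7 -1.2  0.4  0.3 -0.2 -0.5 -0.8 -0.3 -0.2 -1.3  0.4 -0.7  0.6
  0.9  0.3 -0.2 -1.2  0.1  0.1  1.6  0.4  0.4 -0.3  0.8 -0.8 -0.1 -0.5]
[[0.5863, -0.0545, 0.0402], [0.6328, -0.034, 0.0402], [0.6642, 0.0058, 0.0402], [0.6733, 0.0558, 0.0402], [0.6579, 0.1042, 0.0402]] [[0.5552, -0.0551, 0.0402], [0.6083, 0.1462, 0.0402]]
```

```bash
python3 -m jog '[[[0,0,0.1],[0,0,0],0],[[0,0,0.1],[0,0,0],0],[[0,0,0.1],[0,0,0],0],[[0,0,0.1],[0,0,0],0],[[0,0,0.1],[0,0,0],0],[[0,0,0],[13.5,-27,0],0],[[0,0,0],[13.5,-27,0],0],[[0,0,0],[13.5,-27,0],0],[[0,0,0],[13.5,-27,0],0],[[0,0,0],[13.5,-27,0],0],[[0,0,0],[13.5,-27,0],0],[[0,0,0],[13.5,-27,0],0]]' 20
python3 -m jog '[[[0,0,0],[13.5,-27,0],0],[[0,0,0],[13.5,-27,0],0],[[0,0,0],[13.5,-27,0],0],[[0,0,0],[13.5,-27,0],0],[[0,0,0],[13.5,-27,0],0],[[0,0,0],[13.5,-27,0],0],[[0,0,0],[13.5,-27,0],0],[[0,0,0],[13.5,-27,0],0],[[0,0,0],[13.5,-27,0],0],[[0,0,0],[13.5,-27,0],0],[[0,0,0],[0,0,0],0],[[0,0,0],[0,0,0],0]]'
python3 - <<'E'
from fit import *
o=get_obs();p=get_image("wrist");cv2.imwrite("pics/w1.png",p["color"][:,:,::-1])
print(o["ee_pos"],o["joints"],o["opening"]);print(p["camera_matrix"],p["T_tool_cam"])
E
```

```text
clock: 1.7
ee_pos: [0.3376, -0.3814, 0.2315]
orientation: [[0.992, -0.125, 0.0], [-0.125, -0.992, -0.0], [0.0, 0.0, -1.0]]
force: [0.4, -1.3, -0.1]
opening: -0.0002
finger_force: 0.0
clock: 2.7
ee_pos: [0.5052, -0.1304, 0.2312]
orientation: [[0.993, -0.122, -0.0], [-0.122, -0.993, -0.0], [-0.0, 0.0, -1.0]]
force: [0.1, -0.2, 0.2]
opening: 0.0001
finger_force: 0.0
[ 0.50515598 -0.130388    0.2312453 ] [-3.50806531e-01 -8.20691428e-02  1.70419543e+00 -1.29795430e-04
  1.51961559e+00  1.34214544e+00] 0.00014923092085198874
[[371.64829954   0.         325.3056263 ]
 [  0.         371.64829954 237.87252352]
 [  0.           0.           1.        ]] [[-3.20017230e-04 -9.57488340e-01 -2.88471793e-01  7.27565536e-02]
 [ 9.99999815e-01 -4.55833544e-04  4.03637846e-04 -7.01203300e-04]
 [-5.17973652e-04 -2.88471611e-01  9.57488309e-01 -1.43532608e-01]
 [ 0.00000000e+00  0.00000000e+00  0.00000000e+00  1.00000000e+00]]
```

View pics/w1.png

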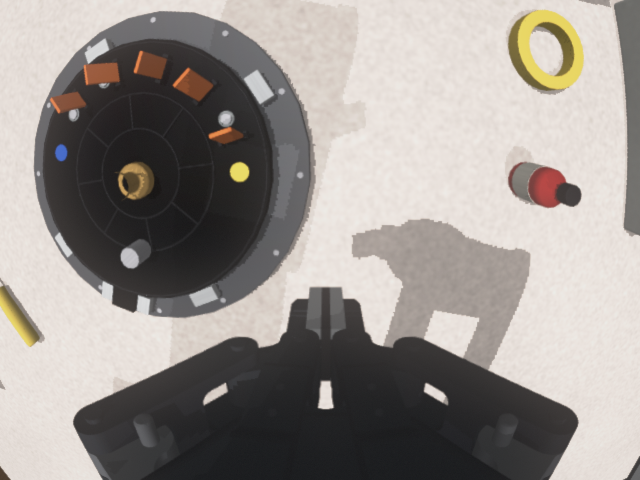

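The wrist view is clear: yellow dot (239,172), blue dot (61,153), all five caps upright. I'll refit with all three views.

Run:
```python
from fit import *
o=get_obs();w=get_image("wrist");im=w["color"];roi=(30,10,320,320)
Y=max(blobs(im,(24,110,110),(34,255,255),roi),key=lambda v:v[1]);B=max(blobs(im,(105,120,80),(125,255,255),roi),key=lambda v:v[1]);print(Y,B)
T=w["T_tool_cam"];K=w["camera_matrix"];Rt=np.array(o["orientation"]);pt=np.array(o["ee_pos"])
def pw(X):
    t=(X-pt)@Rt;c=(t-T[:3,3])@T[:3,:3];rho=np.hypot(c[:,0],c[:,1]);th=np.arctan2(rho,c[:,2])
    return c[:,:2]/rho[:,None]*th[:,None]*K[0,0]+K[:2,2]
P={n:get_image(n) for n in("top","scene")}
ob=[(lambda X:proj(P["top"],X),[345.4,250.5],[247.0,222.1],1),(lambda X:proj(P["scene"],X),[293.6,271.5],[383,222.8],1),(pw,Y[0],B[0],1)]
def res(x): return np.concatenate([s*np.concatenate([f(model(x,np.radians(-73)))[0]-y,f(model(x,np.radians(92)))[0]-b]) for f,y,b,s in ob])
for sel in ([0,1,2],[2],[0,1]):
    all_=ob; 
    def r2(x): 
        r=res(x).reshape(3,4)[sel].ravel(); return np.append(r,(x[2]-.038)/.002)
    x=least_squares(r2,[.57,.05,.038,-.42]).x;print(sel,x.round(4),np.degrees(x[3]).round(2),r2(x).round(1))
    if len(sel)==3: X=x
v=im.copy()
for a in np.radians([-73,-56,-28,0,28,56,92]):
    for h in(.006,.042):
        for r in(.095,.115):
            q=pw(model(X,a,r,h))[0];cv2.circle(v,(int(q[0]*1),int(q[1])),1,(0,255,0),-1)
for q in pw(model(X,np.linspace(0,6.28,90),.135,0)): cv2.circle(v,tuple(int(k) for k in q),1,(255,0,255),-1)
cv2.imwrite("pics/w2.png",cv2.resize(v[0:325,20:330],None,fx=1.8,fy=1.8)[:,:,::-1])
```

```text
(array([237.86163522, 171.38679245]), np.int32(318)) (array([ 59.91411043, 152.3190184 ]), np.int32(163))
[0, 1, 2] [ 0.5663  0.0486  0.0383 -0.4468] -25.6 [-0.5  0.7 -0.4  0.6 -0.8 -0.6 -0.8 -0.3 -0.2 -0.8  0.2 -0.7  0.2]
[2] [ 0.5655  0.0487  0.0383 -0.4465] -25.58 [-0.1 -0.   0.2  0.   0.2]
[0, 1] [ 0.5679  0.0482  0.0382 -0.4457] -25.53 [-0.3 -0.1 -0.3 -0.1 -0.3  0.1 -0.3  0.2  0.1]
```

View pics/w2.png

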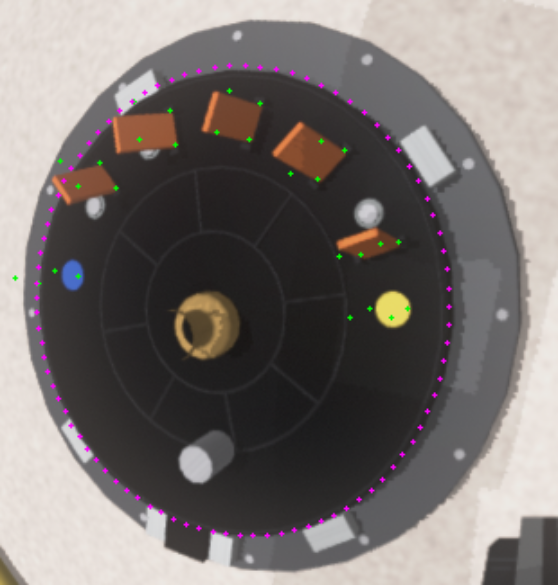

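The disc outline and the dots fit well: centre (0.566, 0.0485), yaw −25.6°, deck z ≈ 0.038. The caps may lean slightly forward, which does no harm. Next I go above the yellow dot and down to tip height 22 mm over the deck.

```bash
python3 -m jog '[[[0,0,0],[9,-20,0],0],[[0,0,0],[9,-20,0],0],[[0,0,0],[9,-20,0],0],[[0,0,0],[8.6,-20,0],0],[[0,0,0.028],[0,0,0],0],[[0,0,0],[0,0,30],0],[[0,0,0],[0,0,30],0],[[0,0,0],[0,0,30],0],[[0,0,0],[0,0,30],0],[[0,0,0],[0,0,20],0],[[0,0,0],[0,0,10],0],[[0,0,0],[0,0,0],0]]'
python3 - <<'E'
from fit import *
o=get_obs();p=get_image("wrist");cv2.imwrite("pics/w3.png",p["color"][:,:,::-1]);print(o["ee_pos"])
E
```

```text
clock: 3.9
ee_pos: [0.5477, -0.0572, 0.0785]
orientation: [[0.988, -0.154, -0.005], [-0.154, -0.988, 0.001], [-0.005, -0.0, -1.0]]
force: [-0.1, -0.3, -0.6]
opening: -0.0005
finger_force: 0.0
[ 0.54771049 -0.05724829  0.0785215 ]
```

View pics/w3.png

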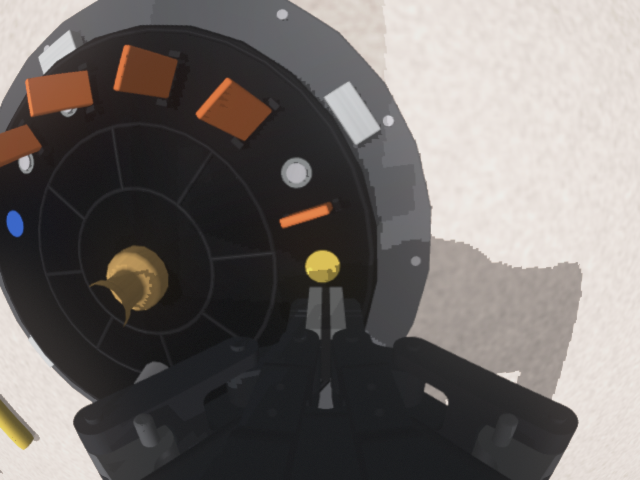

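View: finger at (325,290) just before the yellow dot, and cap 1 at (305,215) ahead. Lower, then begin the arc.

```bash
python3 -m jog '[[[0,0,0],[0,0,10],0],[[0,0,0],[2,0,8.5],0],[[0,0,-0.035],[3.68,0,0],0],[[0,0,-0.035],[3.68,0,0],0],[[0,0,-0.035],[3.68,0,0],0],[[0,0,-0.035],[3.68,0,0],0],[[0,0,-0.035],[3.68,0,0],0],[[0,0,-0.035],[3.68,0,0],0],[[0,0,-0.035],[3.68,0,0],0],[[0,0,-0.035],[3.68,0,0],0],[[0,0,-0.035],[3.68,0,0],0],[[0,0,-0.035],[3.68,0,0],0]]'
cat > st.py <<'E'
from station import *
import numpy as np
o=get_obs();p=np.array(o["ee_pos"])-[.566,.0485,.038];R=np.array(o["orientation"]);a=np.degrees(np.arctan2(p[1],p[0]))
print("r",np.hypot(p[0],p[1]).round(4),"local ang",round(a+25.6,1),"heading-tangent",round(np.degrees(np.arctan2(R[1,0],R[0,0]))-a-90,1),"h",p[2].round(4))
E
python3 st.py
```

```text
clock: 4.95
ee_pos: [0.5896, -0.057, 0.0634]
orientation: [[0.98, 0.197, 0.002], [0.197, -0.98, -0.0], [0.002, 0.001, -1.0]]
force: [-1.2, 0.3, 0.2]
opening: -0.0002
finger_force: 0.0
r 0.1081 local ang -51.8 heading-tangent -1.3 h 0.0254
```

```bash
python3 -m jog '[[[0,0,-0.035],[3.68,-0.2,0.5],0],[[0,0,-0.035],[3.68,-0.2,0.5],0],[[0,0,-0.035],[3.68,-0.2,0.5],0],[[0,0,-0.035],[3.68,-0.2,0.5],0],[[0,0,-0.035],[3.68,-0.2,0.5],0],[[0,0,-0.035],[3.68,-0.2,0.5],0]]'
python3 st.py
python3 - <<'E'
from fit import *
p=get_image("wrist");cv2.imwrite("pics/w4.png",p["color"][:,:,::-1])
E
```

```text
clock: 5.45
ee_pos: [0.6104, -0.0496, 0.0603]
orientation: [[0.918, 0.397, 0.002], [0.397, -0.918, -0.0], [0.001, 0.001, -1.0]]
force: [0.1, -0.4, 0.2]
opening: 0.0001
finger_force: 0.0
r 0.1077 local ang -40.0 heading-tangent -0.9 h 0.0223
```

View pics/w4.png

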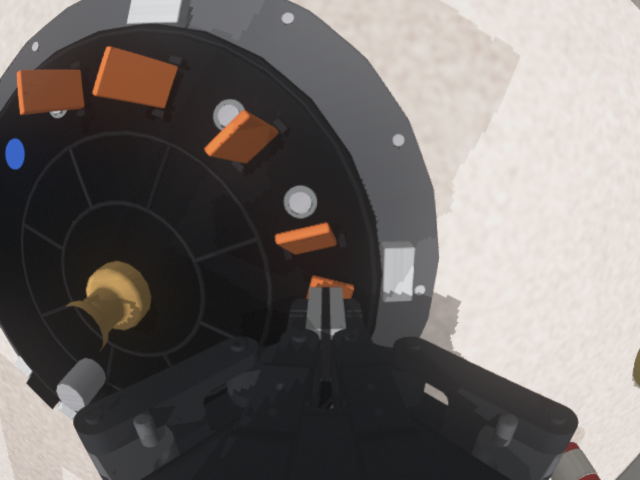

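Cap 1 has dropped flat: its end shows at (330,287) just ahead of the fingertip, and cap 2 stands at (305,238). Continuing.

```bash
python3 -m jog '[[[0,0,-0.035],[3.68,-0.3,0],0],[[0,0,-0.035],[3.68,-0.3,0],0],[[0,0,-0.035],[3.68,-0.3,0],0],[[0,0,-0.035],[3.68,-0.3,0],0],[[0,0,-0.035],[3.68,-0.3,0],0],[[0,0,-0.035],[3.68,-0.3,0],0],[[0,0,-0.035],[3.68,-0.3,0],0],[[0,0,-0.035],[3.68,-0.3,0],0],[[0,0,-0.035],[3.68,-0.3,0],0],[[0,0,-0.035],[3.68,-0.3,0],0],[[0,0,-0.035],[3.68,-0.3,0],0],[[0,0,-0.035],[3.68,-0.3,0],0]]'
python3 st.py
```

```text
clock: 6.5
ee_pos: [0.6443, -0.0218, 0.0603]
orientation: [[0.677, 0.736, 0.001], [0.736, -0.677, -0.0], [0.001, 0.001, -1.0]]
force: [-0.1, 0.2, -0.0]
opening: 0.0002
finger_force: 0.0
r 0.1052 local ang -16.3 heading-tangent -0.6 h 0.0223
```

```bash
python3 -m jog '[[[0,0,-0.035],[3.68,0,0],0],[[0,0,-0.035],[3.68,0,0],0],[[0,0,-0.035],[3.68,0,0],0],[[0,0,-0.035],[3.68,0,0],0],[[0,0,-0.035],[3.68,0,0],0],[[0,0,-0.035],[3.68,0,0],0],[[0,0,-0.035],[3.68,0,0],0],[[0,0,-0.035],[3.68,0,0],0],[[0,0,-0.035],[3.68,0,0],0],[[0,0,-0.035],[3.68,0,0],0],[[0,0,-0.035],[3.68,0,0],0],[[0,0,-0.035],[3.68,0,0],0]]'
python3 st.py
python3 - <<'E'
from fit import *
p=get_image("scene");cv2.imwrite("pics/s5.png",cv2.resize(p["color"][160:340,230:440],None,fx=3,fy=3)[:,:,::-1])
E
```

```text
clock: 7.5
ee_pos: [0.6672, 0.0156, 0.0603]
orientation: [[0.318, 0.948, 0.001], [0.948, -0.318, -0.0], [0.0, 0.001, -1.0]]
force: [-0.1, -1.0, -0.1]
opening: -0.0001
finger_force: 0.0
r 0.1064 local ang 7.6 heading-tangent -0.5 h 0.0223
```

View pics/s5.png

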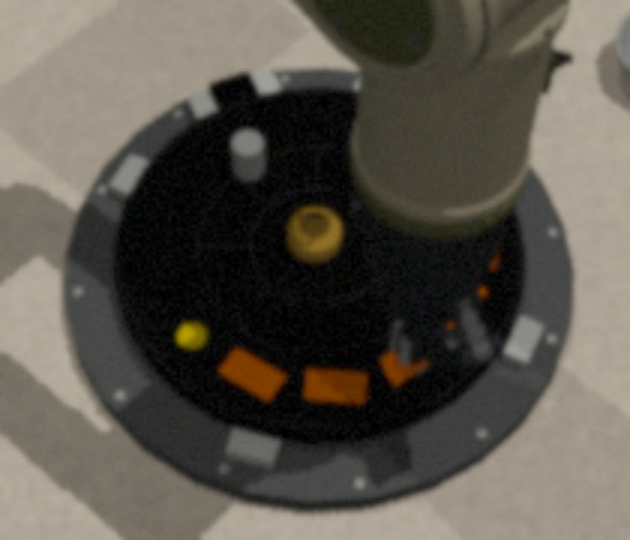

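Caps 1 and 2 lie flat at (252,375) and (335,387), and cap 3 is folding at (403,365). Gauge and socket haven't moved.

```bash
python3 -m jog '[[[0,0,-0.035],[3.68,-0.1,0],0],[[0,0,-0.035],[3.68,-0.1,0],0],[[0,0,-0.035],[3.68,-0.1,0],0],[[0,0,-0.035],[3.68,-0.1,0],0],[[0,0,-0.035],[3.68,-0.1,0],0],[[0,0,-0.035],[3.68,-0.1,0],0],[[0,0,-0.035],[3.68,-0.1,0],0],[[0,0,-0.035],[3.68,-0.1,0],0],[[0,0,-0.035],[3.68,-0.1,0],0],[[0,0,-0.035],[3.68,-0.1,0],0],[[0,0,-0.035],[3.68,-0.1,0],0],[[0,0,-0.035],[3.68,-0.1,0],0]]'
python3 st.py
python3 -m jog '[[[0,0,-0.035],[3.68,-0.1,0],0],[[0,0,-0.035],[3.68,-0.1,0],0],[[0,0,-0.035],[3.68,-0.1,0],0],[[0,0,-0.035],[3.68,-0.1,0],0],[[0,0,-0.035],[3.68,-0.1,0],0],[[0,0,-0.035],[3.68,-0.1,0],0],[[0,0,-0.035],[3.68,-0.1,0],0],[[0,0,-0.035],[3.68,-0.1,0],0],[[0,0,-0.035],[3.68,-0.1,0],0],[[0,0,-0.035],[3.68,-0.1,0],0],[[0,0,-0.035],[3.68,-0.1,0],0],[[0,0,-0.035],[3.68,-0.1,0],0]]'
python3 st.py
```

```text
clock: 8.55
ee_pos: [0.6715, 0.0591, 0.0602]
orientation: [[-0.096, 0.995, 0.001], [0.995, 0.096, -0.0], [-0.0, 0.001, -1.0]]
force: [-0.1, -0.1, 1.2]
opening: -0.0002
finger_force: 0.0
r 0.1061 local ang 31.4 heading-tangent -0.3 h 0.0222
clock: 9.55
ee_pos: [0.6579, 0.1008, 0.0602]
orientation: [[-0.494, 0.87, 0.001], [0.87, 0.494, -0.0], [-0.001, 0.001, -1.0]]
force: [-0.0, 0.3, 0.0]
opening: 0.0002
finger_force: 0.0
r 0.1058 local ang 55.3 heading-tangent -0.1 h 0.0222
```

```bash
python3 -m jog '[[[0,0,-0.035],[3.68,-0.1,0],0],[[0,0,-0.035],[3.68,-0.1,0],0],[[0,0,-0.035],[3.68,-0.1,0],0],[[0,0,-0.035],[3.68,-0.1,0],0],[[0,0,-0.035],[3.68,-0.1,0],0],[[0,0,-0.035],[3.68,-0.1,0],0],[[0,0,-0.035],[3.68,-0.1,0],0],[[0,0,-0.035],[3.68,-0.1,0],0],[[0,0,-0.035],[3.68,-0.1,0],0],[[0,0,-0.035],[3.68,-0.1,0],0],[[0,0,0],[0,0,0],0],[[0,0,0],[0,0,0],0]]'
python3 st.py
python3 - <<'E'
from fit import *
for n in("scene","wrist"):
    p=get_image(n);c=p["color"];cv2.imwrite(f"pics/{n}6.png",(cv2.resize(c[160:340,230:440],None,fx=3,fy=3) if n=="scene" else c)[:,:,::-1])
E
```

```text
clock: 10.55
ee_pos: [0.6342, 0.1288, 0.0601]
orientation: [[-0.761, 0.649, 0.001], [0.649, 0.761, 0.0], [-0.001, 0.0, -1.0]]
force: [-0.3, -0.1, -0.1]
opening: 0.0002
finger_force: 0.0
r 0.1054 local ang 75.3 heading-tangent -0.2 h 0.0221
```

View pics/scene6.png

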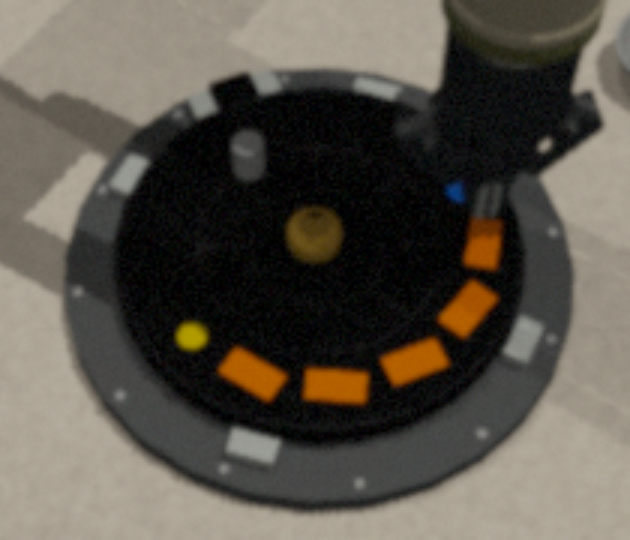

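All five caps lie flat, from (252,375) round to (484,245), and the finger stands past the fifth. Lift clear.

```bash
python3 -m jog '[[[0,0,0],[0,0,-10],0],[[0,0,0],[0,0,-20],0],[[0,0,0],[0,0,-25],0],[[0,0,0],[0,0,-25],0],[[0,0,0],[0,0,-25],0],[[0,0,0],[0,0,-25],0],[[0,0,0],[0,0,-25],0],[[0,0,0],[0,0,-15],0],[[0,0,0],[0,0,0],0],[[0,0,0],[0,0,0],0],[[0,0,0],[0,0,0],0],[[0,0,0],[0,0,0],0]]'
python3 - <<'E'
from fit import *
p=get_image("scene");cv2.imwrite("pics/s7.png",cv2.resize(p["color"][160:340,230:440],None,fx=3,fy=3)[:,:,::-1])
E
```

```text
clock: 11.65
ee_pos: [0.633, 0.1286, 0.2279]
orientation: [[-0.762, 0.648, -0.003], [0.648, 0.762, -0.0], [0.002, -0.002, -1.0]]
force: [0.0, 0.5, -0.3]
opening: 0.0001
finger_force: 0.0
```

View pics/s7.png

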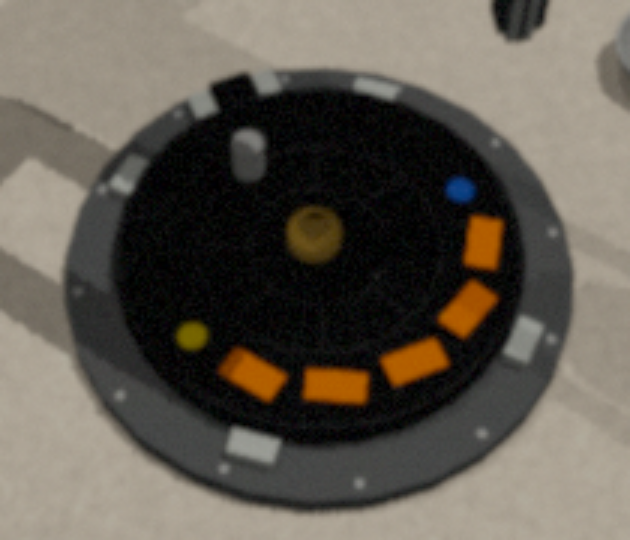

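All five caps are flat, the gauge and socket haven't moved, and the hand is clear.

```bash
python3 -c "
from station import *
print(finish_job())"
```

```text
the job is handed in; nothing more can be done
None
```

All five caps were shut in order and lie flat in the last picture, the gauge and socket look unmoved, the hand was lifted clear, and the job was handed in at about 12 s of the 48 s allowed (the hand-in returned no verdict).

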